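# Lock a rejected track bolt under the sprung keeper arm of the latch box

### The arm

A 6-joint arm with a two-finger parallel gripper is mounted at the origin on the work surface. World frame = base frame: x ahead of the robot, y to its left, z up, the work surface at z = 0. Lengths are in m, angles in rad, forces in N, time in s.
With the tool pointing down it reaches from about 0.35 to 0.85 m from the base axis. Payload 8.1 kg.
Tool frame: the origin (TCP) lies midway between the tips of the shut fingers; the grasp point (between the pads) lies 19 mm behind it; z points along the fingers, y is the line along which they close (so a half turn about z gives the same grasp; the last joint's range is limited). The gripper opens to 93 mm and grips with 3 to 60 N. Pads are 15 mm wide; open, the fingers measure 128 mm over their backs; the gripper's body (75 mm by 188 mm) begins 65 mm behind the grasp point.
Start: joints at [-1.213, 0.13, 1.488, -0, 1.523, -0.085], TCP at [0.257, -0.542, 0.219] pointing down, gripper open.
Joint ranges: [-2.96, 2.96], [-0.89, 2.26], [0.02, 2.5], [-1.34, 4.48], [0, 2.73], [-2.66, 2.66]. Speed limits (rad/s): [2.39, 2.39, 2.79, 3.14, 3.14, 3.14].

### API

Orientations are given as a rotation vector (axis times angle).
In Python, from plant import read_state, read_camera, get_calibration, close_job gives the robot as it stands.
- The arm moves only by the shell command python3 -m crank 'ROWS' [FORCE]. ROWS is JSON, a list that holds one entry, the list of rows, each a list of 7 numbers: the gripper's target within -1 to 1 (fully open at 1, half-way at 0, shut at -1), then the shift along the tool's x, y, z as a fraction of full scale, then the turn, a rotation vector about the tool's x, y, z as a fraction of full scale. In form: [[[grip, x, y, z, rx, ry, rz], ...]]. A call has exactly 5 rows; each row is the pose to reach, as a shift and turn from the pose commanded when the call began, along the tool's axes at that moment; what a row does not reach only later rows make up. Full scale, the value 1, is 0.5 m for a shift and 90 degrees for a turn. A row lasts 1/8 s, in which the tool goes at most 62.5 mm and 10.7 degrees, less where a joint would pass 70% of its speed; a pose out of reach is approached as far as the arm can. A call with a number of a shift or a turn outside -1 to 1 is refused whole. A call with a gripper value outside its range is refused whole. The fingers move at their own pace and stop on an object; FORCE is the grip in N (left out, the last holds). Time passes only in rows, so rows that repeat a pose let the fingers close, or fill a call up. It gives the time, the measured TCP pose, the force, the opening and the grip force at its end, in the units of the state.
- read_state(): the state, without advancing time (a new reading comes with each control period).
- read_camera(name): name is "side" or "top"; returns the picture (420x560x3 uint8, red, green, blue); there is no depth.
- get_calibration(name): a dict with "fx", "fy", "cx", "cy" (pixels), "eye" and "orientation" of the camera in the world. Camera axes: x right, y down, z forward; pixel columns grow to the right and rows downward; lengths in m; the calibration is good to about 2 mm. A picture is of the moment at which its call begins. get_calibration takes no time and is no camera call.
- close_job(): hands the job in; it is judged then, once.
The state is a dict: "t": time; "q": joint angles; "dq": joint speeds; "joint_torque": joint torques, N m; "tool_pos": TCP position; "orientation": TCP orientation; "force": force on the tool from outside, world axes, zero at the start; "wrist_torque": the same for the moment, N m; "opening": finger opening in m; "gripper_force": force on a finger pad.
Only numpy, scipy, OpenCV 4.12 (cv2) and the standard library are available. Lean on these libraries where they do the work, as an engineer would, in place of code of your own. Each camera call takes 0.05 s, during which the arm holds its last target. There are 200 camera calls.

### The job

Lock the shorter of the two track bolts into the latch box: stand the big socket on the pan at the tail of the box's sprung keeper arm so that its weight alone holds the arm open, then slide the bolt head first along the bed beneath the raised arm until its head meets the end stop, and let go of it. Then take the socket off the pan and stand it upright on the bare worktop, so that the arm springs shut on the bolt's shank. Leave all the other things where they are.

Things in the scene. Friction and masses are not known exactly. Their poses are not given: they have to be found in the camera images.
- latch_box: Fixed low bare steel box, 200 x 94 mm (its x, y); its flat top, 35 mm above the worktop, is the bed. Origin: on the worktop under the bed's centre; z up; x along the bed from its open loading end (x = -100 mm) to the end stop; y to the left. The keeper arm crosses the bed over x = 34 to 56 mm, so the bolt goes in from the loading end only, towards +x, low over the bed.
- end_stop (a point): Middle of the stop's face at the bed's surface, box (85, 0, 35) mm. The stop is 70 mm wide and rises 34 mm above the bed. Ahead of it (box x = 59 to 85 mm) two guide cheeks, 15 mm high and 42 mm apart, take the bolt's head between them.
- pivot (a point): Middle of the keeper's pivot, box (45, 80, 75) mm; the pivot lies along the box's x. It is carried by two posts, 90 mm tall, at box x = 25 to 65 mm, y = 63 to 97 mm, on a 10 mm high base plate that reaches to box y = 232 mm (x = -5 to 95 mm).
- keeper (a joint): Angle of the sprung arm (rad). 0: shut by its spring, pad 18 mm above the bed, too low for the bolt's head. 0.34: fully open, pad at least 40 mm above the bed, bar's tip (box y = -20 mm) up to 112 mm above the worktop. About 0.09: clamped on the bolt's shank. The spring takes 0.30 (shut) to 0.47 Nm (open): the big socket on the pan holds it fully open.
- pan (a point): Centre of the upper face of the pan on the keeper's tail, 100 mm from the pivot: a square steel tray, 66 x 66 mm inside, with an 8 mm lip. It moves with the arm: shut, it is at box (45, 175, 107) mm and slopes 0.30 rad, outer (+y) side up; fully open it is at box (45, 180, 73) mm, level within 0.04 rad.
- big_socket: The bigger socket, a plain silvery steel cylinder 54 mm in diameter and 80 mm tall with a dark hexagonal mouth on top, about 0.85 kg, standing upright. Origin: centre of its underside; z up its axis.
- short_bolt: The shorter galvanised track bolt, 0.58 kg, 170 mm long, lying level on head and nut, axis 15 mm up. Origin: on the axis at mid length; x towards the head. Head: hexagon 30 mm across flats (34.6 mm across corners), from x = 67 to 85 mm. Nut of the same hexagon from x = -75 to -59 mm. Bare round shank 20 mm in diameter between them.
- short_bolt_head (a point): Centre of the end face of the shorter bolt's head (bolt x = +85 mm).
- long_bolt: The longer track bolt, same make but 210 mm long; leave it. Origin at mid length on the axis, x towards its head.
- small_socket: The smaller socket, 38 mm in diameter, 60 mm tall, too light for the job; leave it. Origin: centre of underside.
- cap: Red plastic thread protector cap, 54 mm in diameter, 45 mm tall; leave it. Origin: centre of underside.
- washer: Tarnished brass washer, 70 mm in diameter, 6 mm thick, lying flat; leave it. Origin: centre of underside.
- calliper_jaw: Chrome calliper jaw, a flat L of 110 x 70 mm, 10 mm thick; leave it. Origin: under the middle of its long limb, which runs along x.
- dye_can: Can of marking dye, 60 mm in diameter, 160 mm tall; leave it. Origin: centre of underside.
- oil_bottle: Oil bottle, 60 mm in diameter, 150 mm tall; leave it. Origin: centre of underside.
Mind the look-alikes: they are no part of the job. Leave any blue or yellow look-alike of the big_socket alone.

How it is judged:
By the outcome, as a careful person would: the job done as asked, in the order asked, and still so for the second after the job is handed in, with the robot touching nothing.
It also fails if it takes over 72 s, if anything falls off the work surface, if the arm or the gripper's body presses on something with over 40 N, if the wrist force passes 120 N, or if a joint passes its speed limit or range.

## Working session

There is one attempt and no reset: what is moved stays moved. The work goes in short steps, Python scripts to look and compute and a shell command to move; the robot and the scene stay as the last step left them, time stands still between calls to the robot, and variables do not carry over. Pictures are saved under pics/ and viewed, at most 10 in all, crops included, and the job is handed in when it is done.

```bash
mkdir -p pics; ls; python3 - <<'E'
from plant import *
import cv2,json
for n in("top","side"):
    cv2.imwrite(f"pics/{n}0.png",cv2.resize(read_camera(n),(800,600),interpolation=cv2.INTER_CUBIC)[:,:,::-1]); print(n,get_calibration(n))
print(read_state())
E
```

```text
pics
top {'fx': 391.31005946505564, 'fy': 391.31005946505564, 'cx': 288.2015900681866, 'cy': 213.4079842215013, 'eye': array([ 0.45167941, -0.02336385,  1.20956297]), 'orientation': array([-2.14080605,  2.19104544, -0.13700113])}
side {'fx': 491.7094762040222, 'fy': 491.7094762040222, 'cx': 280.8383472057889, 'cy': 209.99665535404645, 'eye': array([0.18987638, 0.86256462, 1.10983925]), 'orientation': array([-0.51165613,  2.73578064, -1.08157491])}
{'t': 0.1, 'q': array([-1.21339858e+00,  1.31111944e-01,  1.48918627e+00, -2.61760177e-05,
        1.52296763e+00, -8.53485328e-02]), 'dq': array([ 0.00133475, -0.00176548, -0.00292331, -0.00080706, -0.00226554,
       -0.00055485]), 'joint_torque': array([ 1.72481516e-03, -5.61341822e+01, -4.93096769e+01,  7.71457865e-02,
        2.90920789e-02, -7.61172510e-05]), 'tool_pos': array([ 0.25691252, -0.54164612,  0.21766789]), 'orientation': array([-3.06331367e+00, -6.89436545e-01,  3.96885088e-04]), 'force': array([-0.53086315,  0.56252408, -0.19612735]), 'wrist_torque': array([-0.04227458,  0.01139755, -0.024967  ]), 'gripper_force': 0.0, 'opening': 0.09300474288023515}
```

View pics/top0.png

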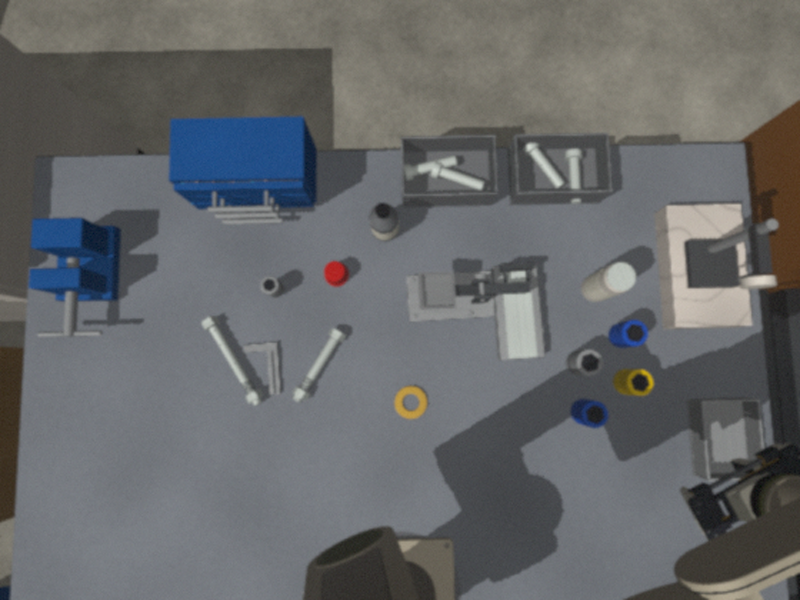

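View pics/side0.png

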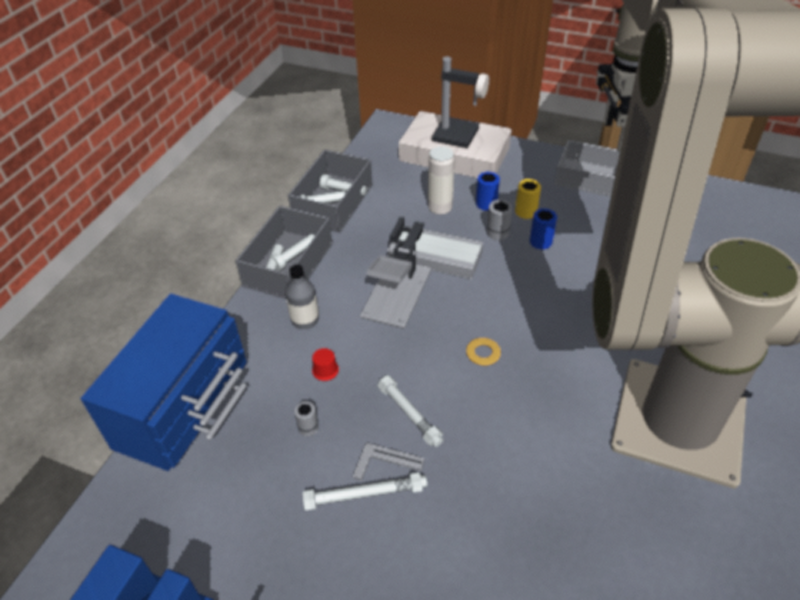

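Candidates for the big socket in the 800x600 top view: the silvery one at (587,362), blue ones at (629,333) and (590,412), yellow at (634,381), the small socket at (270,286) and the red cap at (336,273). I choose the silvery one at (587,362). For the bolts, the one at (320,363) is shorter than the one at (232,360), and the bolts in the bins don't count. The box bed is at (520,320) with its pan at (437,290). Next I check this in close crops.

```bash
cat > h.py <<'E'
import numpy as np,cv2
from plant import *
from scipy.spatial.transform import Rotation as R
C={n:get_calibration(n) for n in("top","side")}
def proj(n,P):
    c=C[n];p=(np.atleast_2d(P)-c["eye"])@R.from_rotvec(c["orientation"]).as_matrix()
    return p[:,:2]/p[:,2:]*[c["fx"],c["fy"]]+[c["cx"],c["cy"]]
def ray(n,uv,z):
    c=C[n];uv=np.atleast_2d(uv)
    d=np.c_[(uv-[c["cx"],c["cy"]])/[c["fx"],c["fy"]],np.ones(len(uv))]@R.from_rotvec(c["orientation"]).as_matrix().T
    return c["eye"]+d*((z-c["eye"][2])/d[:,2])[:,None]
def tile(im,x,y,w=100,h=75,s=4):
    t=cv2.resize(im[y:y+h,x:x+w],None,fx=s,fy=s,interpolation=cv2.INTER_CUBIC)[:,:,::-1].copy()
    for k in range(-(-x//10)*10,x+w,10):
        cv2.line(t,(int((k-x+.5)*s),0),(int((k-x+.5)*s),6),(0,255,0),1); cv2.putText(t,str(k),(int((k-x)*s)-8,16),0,.33,(0,255,0),1)
    for k in range(-(-y//10)*10,y+h,10):
        cv2.line(t,(0,int((k-y+.5)*s)),(6,int((k-y+.5)*s)),(0,255,0),1); cv2.putText(t,str(k),(8,int((k-y)*s)+5),0,.33,(0,255,0),1)
    return t
E
python3 - <<'E'
from h import *
a,b=read_camera("top"),read_camera("side")
np.save("a",a);np.save("b",b)
cv2.imwrite("pics/c1.png",np.vstack([np.hstack([tile(a,361,216),tile(a,175,217)]),np.hstack([tile(a,283,182),tile(b,248,150)])]))
E
```

```text
(no output)
```

View pics/c1.png

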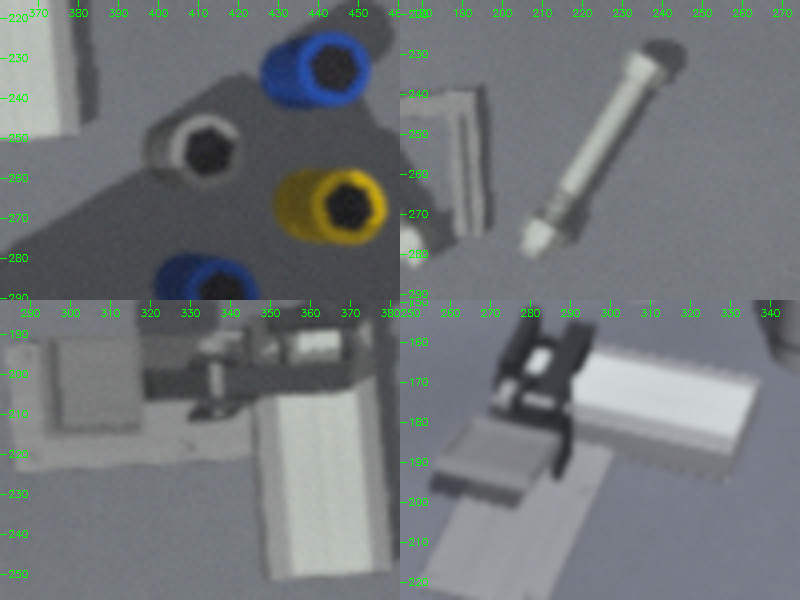

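```bash
python3 - <<'E'
from h import *
a,b=np.load("a.npy"),np.load("b.npy")
cv2.imwrite("pics/c2.png",np.vstack([np.hstack([tile(a,197,220,50,75,8)[:300],tile(a,197,258,50,37,8)[:300]*1][:1]+[tile(a,197,256,50,37,8)[:296] if 0 else cv2.copyMakeBorder(tile(a,197,256,50,37,8),0,4,0,0,0)]),np.hstack([tile(b,262,258,50,37,8),tile(b,270,280,50,37,8)])]))
E
```

```text
(no output)
```

View pics/c2.png

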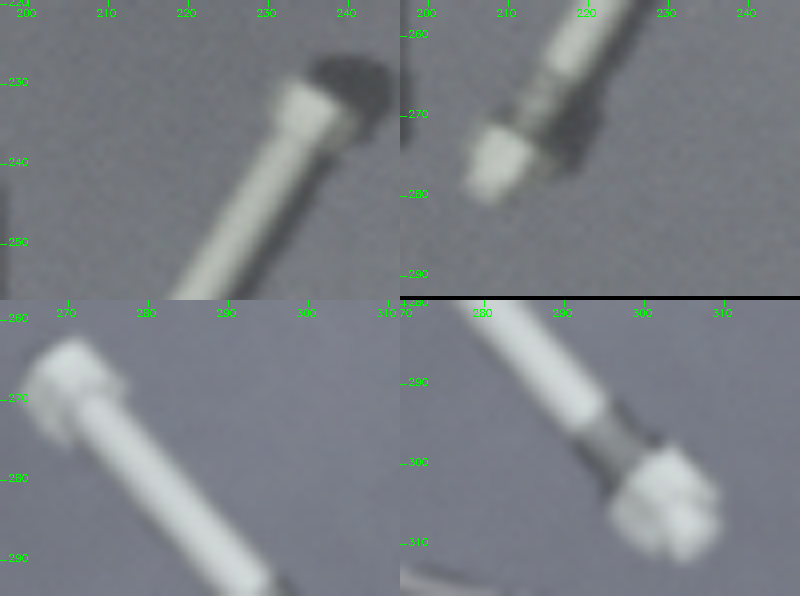

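The short bolt's head is its far end, top native (237,232): the threaded nut and stub are at (208,277). The big socket is the plain silver one at (412,253). Now the fits.

```bash
python3 - <<'E'
from h import *
from scipy.optimize import least_squares as LS
def fit(obs,x0):
    def r(x):
        c,s=np.cos(x[2]),np.sin(x[2]); o=[]
        for n,p,uv in obs:
            w=[x[0]+c*p[0]-s*p[1],x[1]+s*p[0]+c*p[1],p[2]]
            o+=list(proj(n,w)[0]-uv)
        return np.array(o)
    s=LS(r,x0,loss="soft_l1"); print(s.x.round(4));print(r(s.x).reshape(-1,2).round(1).tolist()); return s.x
print("socket",ray("top",[411.75,252.8],.08))
# side socket crop not measured yet
e=ray("top",[[237.8,232.1],[207.1,280.1]],.015);f=ray("side",[[267.7,265.8],[305.75,308.9]],.015)
print("bolt",e,f)
L=lambda x,y,z:[x,y,z]
fit([("top",L(-.1,0,.035),(365.25,250.25)),("top",L(.045,.175,.107),(307.5,202.75)),("top",L(-.005,.232,.01),(286.25,224)),("top",L(.095,.232,.01),(284.5,193.25)),
("side",L(-.1,-.047,.035),(338,169.5)),("side",L(-.1,.047,.035),(332,183.75)),("side",L(.095,.232,.01),(254.5,222)),("side",L(-.005,.232,.01),(283.75,223.75))],[.55,-.2,0])
b=np.load("b.npy"); 
print(proj("side",[.45,-.4,.08]))
s=read_state();print(R.from_rotvec(s["orientation"]).as_matrix().round(3))
E
```

```text
socket [[ 0.46134172 -0.38926823  0.08      ]]
bolt [[0.53726129 0.11828597 0.015     ]
 [0.39480827 0.21178047 0.015     ]] [[0.54530647 0.11941906 0.015     ]
 [0.40073698 0.21168757 0.015     ]]
[ 0.5725 -0.2636  0.048 ]
[[1.2, -0.0], [-1.7, 0.3], [0.6, 0.9], [0.1, -0.4], [0.8, -1.6], [-0.7, 3.2], [-1.9, -2.2], [0.2, 3.7]]
[[354.5030575  143.29180478]]
[[ 0.904  0.429 -0.   ]
 [ 0.429 -0.904  0.001]
 [ 0.    -0.001 -1.   ]]
```

```bash
cat >> h.py <<'E'
def seg(p,q,n=40): return np.array(p)+np.linspace(0,1,n)[:,None]*(np.array(q)-np.array(p))
def box_segs():
    m=lambda *v:np.array(v)/1000.
    A,B,Cc,D=m(-100,-47,35),m(-100,47,35),m(50,47,35),m(20,-47,35)
    P=[m(-5,60,10),m(-5,232,10),m(95,232,10),m(95,150,10)]
    th=-.30;c,s=np.cos(.30),np.sin(.30);o=m(45,175,107)
    pan=[o+np.array([x*.035,y*.035*c-.008*s,y*.035*s+.008*c]) for x,y in((-1,-1),(-1,1),(1,1),(1,-1))]
    return [(A,B),(B,Cc),(A,D),(P[0],P[1]),(P[1],P[2])]+[(pan[i],pan[(i+1)%4]) for i in range(4)]
def place(p,x):
    c,s=np.cos(x[2]),np.sin(x[2]); return p@np.array([[c,s,0],[-s,c,0],[0,0,1]])+[x[0],x[1],0]
def circ(r,z,n=60):
    t=np.linspace(0,2*np.pi,n);return np.c_[r*np.cos(t),r*np.sin(t),0*t+z]
def bolt_segs():
    o=[]
    for x0,x1,r in((.067,.085,.0165),(-.075,-.059,.0165),(-.085,-.075,.01),(-.059,.067,.01)):
        o+=[(np.array([x0,r,.015]),np.array([x1,r,.015])),(np.array([x0,-r,.015]),np.array([x1,-r,.015])),(np.array([x0,-r,.015]),np.array([x0,r,.015])),(np.array([x1,-r,.015]),np.array([x1,r,.015]))]
    return o
def draw(n,im,pts,x,y,s=4,col=(0,0,255)):
    uv=((proj(n,pts)-[x,y]+.5)*s).astype(np.int32); cv2.polylines(im,[uv],False,col,1)
E
python3 - <<'E'
from h import *
from scipy.optimize import minimize
im={"top":np.load("a.npy"),"side":np.load("b.npy")}
G={}
for n,i in im.items():
    g=cv2.GaussianBlur(i.astype(np.float32),(0,0),.8)
    d=np.zeros(g.shape[:2],np.float32)
    for c in range(3): d=np.maximum(d,np.hypot(cv2.Sobel(g[:,:,c],-1,1,0),cv2.Sobel(g[:,:,c],-1,0,1)))
    G[n]=np.minimum(d,80)
def score(pts,x,ns):
    t=0
    for n in ns:
        uv=proj(n,place(pts,x)).astype(np.float32); t+=cv2.remap(G[n],uv[:,:1].copy(),uv[:,1:].copy(),1).mean()
    return -t
def opt(pts,x0,ns,lab):
    best=min((minimize(lambda x:score(pts,x,ns),np.array(x0)+d,method="Nelder-Mead",options=dict(initial_simplex=np.array(x0)+d+np.vstack([np.zeros(3),np.diag([.006,.006,.04])]))) for d in [np.array([a,b,0]) for a in(-.005,0,.005) for b in(-.005,0,.005)]),key=lambda r:r.fun)
    print(lab,ns,best.x.round(4),round(best.fun,2)); return best.x
bp=np.vstack([seg(*s) for s in box_segs()]);lp=np.vstack([seg(*s) for s in bolt_segs() if abs((s[0]-s[1])[0])>.015 or s[0][0] in(.067,.085) ])
X={}
for k,p,x0 in(("box",bp,[.5725,-.2636,.048]),("bolt",lp,[.4685,.1655,-.577]),("sock",circ(.027,.08),[.461,-.389,0])):
    for ns in(["top"],["side"],["top","side"]): X[k]=opt(p,x0,ns,k)
a,b=im["top"],im["side"]
T=[("top",361,216),("top",175,217),("top",283,182),("side",248,150)]
O=[]
for n,x,y in T:
    t=tile(im[n],x,y)
    for s in box_segs(): draw(n,t,place(np.array(s),X["box"]),x,y)
    for s in bolt_segs(): draw(n,t,place(np.array(s),X["bolt"]),x,y)
    draw(n,t,place(circ(.027,.08),X["sock"]),x,y);draw(n,t,place(circ(.027,.0),X["sock"]),x,y)
    O.append(t)
cv2.imwrite("pics/c3.png",np.vstack([np.hstack(O[:2]),np.hstack(O[2:])]))
E
```

```text
box ['top'] [ 0.5731 -0.2622  0.0532] -64.54
box ['side'] [ 0.5734 -0.2594  0.0415] -64.69
box ['top', 'side'] [ 0.5731 -0.2612  0.0508] -126.89
bolt ['top'] [ 0.468   0.1651 -0.5389] -71.48
bolt ['side'] [ 0.4671  0.1694 -0.5705] -75.05
bolt ['top', 'side'] [ 0.4684  0.166  -0.5556] -145.42
sock ['top'] [ 0.4707 -0.3852 -0.0298] -66.32
sock ['side'] [ 0.4688 -0.3852 -0.0441] -75.41
sock ['top', 'side'] [ 0.4693 -0.385  -0.0371] -140.79
```

View pics/c3.png

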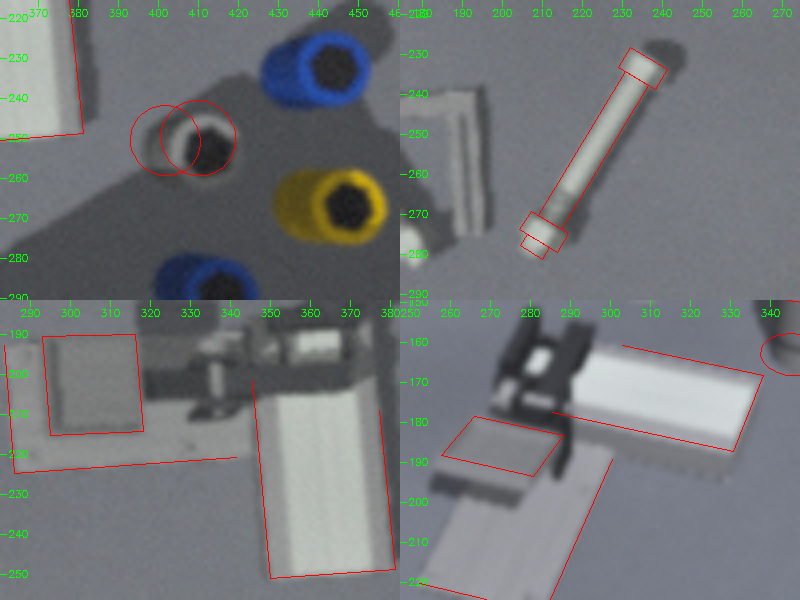

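Overlay check: the box and bolt outlines sit on the edges. The box is at (0.573,-0.261), yaw 0.05, and the bolt at (0.468,0.166), yaw -0.556. The socket circle locked onto its mouth instead of the rim, so I re-measure it by the mouth's centroid and plan the first move.

```bash
cat >> h.py <<'E'
def go(x,y,z,yaw):
    s=read_state();r=R.from_rotvec(s["orientation"]);M=r.as_matrix()
    T=np.array([[np.cos(yaw),np.sin(yaw),0],[np.sin(yaw),-np.cos(yaw),0],[0,0,-1]]).T
    T=np.array([[np.cos(yaw),np.sin(yaw),0],[np.sin(yaw),-np.cos(yaw),0],[0,0,-1.]]).T
    print("t",round(s["t"],2),"pos",s["tool_pos"].round(4),"F",s["force"].round(1),"open",round(s["opening"],4),"gf",round(s["gripper_force"],1),"yaw",round(np.arctan2(M[1,0],M[0,0]),3))
    print(" shift",((np.array([x,y,z])-s["tool_pos"])@M/.5).round(4)," turn",(R.from_matrix(M.T@T).as_rotvec()/(np.pi/2)).round(4))
BOX=[.573,-.2612,.050]
def bx(x,y,z): return place(np.array([[x,y,z]])/1000.,BOX)[0]
E
python3 - <<'E'
from h import *
for n,f,(u,v) in(("top","a",(411,252)),("side","b",(349,144))):
    i=np.load(f+".npy").max(2).astype(float)[v-7:v+8,u-7:u+8]
    m=(i<i.min()+25); k,l=cv2.connectedComponents(m.astype(np.uint8))
    c=l==l[np.unravel_index(i.argmin(),i.shape)] if 0 else m
    ys,xs=np.nonzero(c);print(n,c.sum(),xs.mean()+u-7,ys.mean()+v-7,ray(n,[xs.mean()+u-7,ys.mean()+v-7],.08))
print(proj("side",[.461,-.389,.08]))
for q in([443,233],[447,268],[417,288.5]):print("nb",ray("top",q,.08)[0][:2].round(3))
print("can",ray("top",[434,193],.16)[0][:2])
print("pan",bx(45,175,107),bx(45,180,73))
go(.461,-.389,.13,.05)
E
```

```text
top 90 412.7 253.76666666666665 [[ 0.45851032 -0.39184304  0.08      ]]
side 33 350.72727272727275 144.1818181818182 [[ 0.46032759 -0.39126971  0.08      ]]
[[350.33653852 144.54900775]]
nb [ 0.516 -0.484]
nb [ 0.416 -0.488]
nb [ 0.36  -0.398]
can [ 0.62125516 -0.4339682 ]
pan [ 0.60919741 -0.08416964  0.107     ] [ 0.60894751 -0.07917589  0.073     ]
t 0.2 pos [ 0.257  -0.5418  0.218 ] F [0.  0.3 0.2] open 0.0928 gf 0.0 yaw 0.443
 shift [ 0.4996 -0.1011  0.1761]  turn [-7.000e-04  1.000e-04  2.501e-01]
```

```bash
python3 -m crank '[[[1,0.12,-0.025,0.02,0,0,0.06],[1,0.24,-0.05,0.05,0,0,0.12],[1,0.36,-0.075,0.08,0,0,0.18],[1,0.496,-0.098,0.1,0,0,0.25],[1,0.496,-0.098,0.1,0,0,0.25]]]' 40; python3 -c "
from h import *
go(.460,-.391,.043,.05)"
```

```text
t: 0.82
tool_pos: [0.4625, -0.3883, 0.1673]
orientation: [-3.138, -0.084, 0.001]
force: [-0.4, -0.7, 0.3]
opening: 0.0931
gripper_force: 0.0
t 0.82 pos [ 0.4625 -0.3883  0.1673] F [-0.4 -0.7  0.3] open 0.0931 gf 0.0 yaw 0.053
 shift [-0.0051  0.0057  0.2486]  turn [-0.0014  0.0004  0.0022]
```

```bash
python3 -m crank '[[[1,0,0,0.06,0,0,0],[1,0,0,0.12,0,0,0],[1,0,0,0.18,0,0,0],[1,0,0,0.249,0,0,0],[1,0,0,0.249,0,0,0]]]' 40; python3 -m crank '[[[-1,0,0,0,0,0,0],[-1,0,0,0,0,0,0],[-1,0,0,0,0,0,0],[-1,0,0,0,0,0,0],[-1,0,0,0,0,0,0]]]' 40;  python3 -c "
from h import *
p=bx(45,173,107);go(p[0],p[1],.185,.05)"
```

```text
t: 1.45
tool_pos: [0.4574, -0.3902, 0.0409]
orientation: [-3.136, -0.079, 0.008]
force: [0.0, 0.6, 0.5]
opening: 0.0933
gripper_force: 0.0
t: 2.08
tool_pos: [0.4605, -0.3912, 0.0447]
orientation: [-3.14, -0.079, -0.001]
force: [-0.5, 4.3, 6.1]
opening: 0.0537
gripper_force: 40.0
t 2.08 pos [ 0.4605 -0.3912  0.0447] F [-0.5  4.3  6.1] open 0.0537 gf 40.0 yaw 0.05
 shift [ 0.3281 -0.5944 -0.2801]  turn [-0.0004 -0.0002  0.0002]
```

```bash
python3 -m crank '[[[-1,0,0,-0.1,0,0,0],[-1,0,0,-0.2,0,0,0],[-1,0,0,-0.28,0,0,0],[-1,0.06,-0.1,-0.28,0,0,0],[-1,0.11,-0.2,-0.28,0,0,0]]]' 40; python3 -m crank '[[[-1,0.06,-0.1,0,0,0,0],[-1,0.12,-0.2,0,0,0,0],[-1,0.17,-0.3,0,0,0,0],[-1,0.218,-0.394,0,0,0,0],[-1,0.218,-0.394,0,0,0,0]]]' 40;  python3 -c "
from h import *
p=bx(45,173,107);go(p[0],p[1],.17,.05)
cv2.imwrite('pics/p1.png',np.hstack([tile(read_camera('top'),270,165),tile(read_camera('side'),240,120,100,75)]))"
```

```text
t: 2.7
tool_pos: [0.5099, -0.2879, 0.1831]
orientation: [-3.14, -0.076, 0.002]
force: [1.3, -0.0, -8.7]
opening: 0.0536
gripper_force: 40.0
t: 3.32
tool_pos: [0.609, -0.0823, 0.1819]
orientation: [-3.138, -0.087, 0.005]
force: [0.1, -0.5, -8.3]
opening: 0.0531
gripper_force: 40.0
t 3.33 pos [ 0.609  -0.0823  0.1819] F [ 0.1 -0.5 -8.3] open 0.0531 gf 40.0 yaw 0.055
 shift [0.0003 0.0078 0.0238]  turn [-0.0015  0.0019  0.0033]
```

View pics/p1.png

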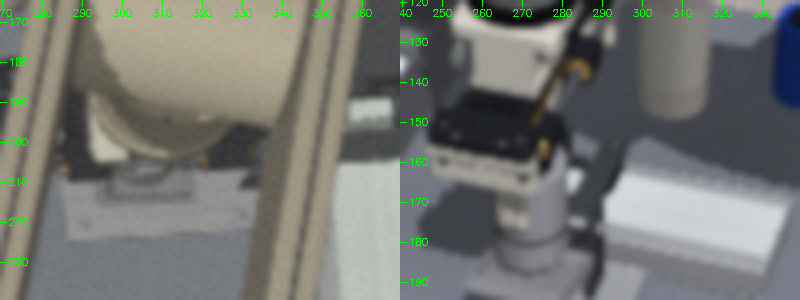

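Socket hangs over the pan; in the side tile its bottom spans u 264 to 281 and its lowest edge is at v 187. I compare this with the prediction for the pan centre, then settle.

```bash
python3 -m crank '[[[-1,0,0,0.02,0,0,0],[-1,0,0,0.02,0,0,0],[-1,0,0,0.02,0,0,0],[-1,0,0,0.02,0,0,0],[-1,0,0,0.02,0,0,0]]]' 40;python3 -c "
from h import *
s=proj('side',circ(.027,.1372)+[.609,-.0823,0]);print(s.min(0),s.max(0))
s=proj('side',circ(.027,.1372)+[.6115,-.0823,0]);print(s.min(0),s.max(0))
p=bx(45,180,107);go(p[0],p[1],.1187,.05)"
```

```text
t: 4.05
tool_pos: [0.6093, -0.087, 0.1745]
orientation: [3.14, 0.078, 0.001]
force: [0.1, 0.2, -8.4]
opening: 0.0537
gripper_force: 40.0
[263.29416721 174.82062272] [282.02923484 187.69507723]
[262.49587599 174.61775112] [281.22222258 187.48072632]
t 4.05 pos [ 0.6093 -0.087   0.1745] F [ 0.1  0.2 -8.4] open 0.0537 gf 40.0 yaw 0.05
 shift [ 1.000e-04 -1.560e-02  1.116e-01]  turn [ 0.0001 -0.0004 -0.0001]
```

```bash
python3 -m crank '[[[-1,0,0,0.015,0,0,0],[-1,0,-0.002,0.03,0,0,0],[-1,0,-0.005,0.045,0,0,0],[-1,0,-0.007,0.06,0,0,0],[-1,0,-0.007,0.06,0,0,0]]]' 40;python3 -m crank '[[[-1,0,-0.002,0.015,0,0,0],[-1,0,-0.005,0.03,0,0,0],[-1,0,-0.008,0.046,0,0,0],[-1,0,-0.008,0.046,0,0,0],[-1,0,-0.008,0.046,0,0,0]]]' 40;python3 -c "
from h import *
p=bx(45,180,107);go(p[0],p[1],.1187,.05)
cv2.imwrite('pics/p2.png',np.hstack([tile(read_camera('top'),270,165),tile(read_camera('side'),240,135,100,75)]))"
```

```text
t: 4.68
tool_pos: [0.6086, -0.0829, 0.1432]
orientation: [-3.14, -0.079, 0.002]
force: [-0.2, 0.7, -6.0]
opening: 0.0535
gripper_force: 40.0
t: 5.3
tool_pos: [0.6088, -0.0796, 0.1215]
orientation: [3.14, 0.078, 0.0]
force: [-1.6, -2.7, -2.1]
opening: 0.0537
gripper_force: 40.0
t 5.3 pos [ 0.6088 -0.0796  0.1215] F [-1.6 -2.7 -2.1] open 0.0537 gf 40.0 yaw 0.05
 shift [ 0.0003 -0.0008  0.0056]  turn [ 0.0003 -0.0001 -0.    ]
```

View pics/p2.png

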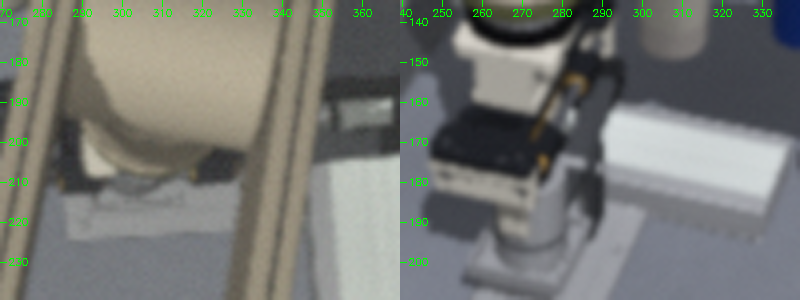

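The pan has been pressed down and the socket stands within it, at side tile (268,195). I lower it a touch more and release.

```bash
python3 -m crank '[[[-1,0,0,0.002,0,0,0],[-1,0,0,0.004,0,0,0],[-1,0,0,0.004,0,0,0],[0.2,0,0,0.004,0,0,0],[0.2,0,0,0.004,0,0,0]]]' 40;python3 -m crank '[[[0.6,0,0,0,0,0,0],[0.6,0,0,0,0,0,0],[0.6,0,0,-0.1,0,0,0],[0.6,0,0,-0.2,0,0,0],[0.6,0,0,-0.26,0,0,0]]]' 40;python3 -c "
from h import *
c=np.array([np.cos(-.556),np.sin(-.556)])
for k in(-.008,):p=np.array([.468,.1665])+k*c
go(p[0],p[1],.15,-.556)"
```

```text
t: 6.02
tool_pos: [0.6089, -0.0784, 0.1193]
orientation: [-3.139, -0.079, -0.001]
force: [-0.7, 2.9, -2.2]
opening: 0.056
gripper_force: 1.0
t: 6.65
tool_pos: [0.6098, -0.0797, 0.253]
orientation: [3.139, 0.078, 0.007]
force: [0.9, -0.5, -0.3]
opening: 0.0748
gripper_force: 0.0
t 6.65 pos [ 0.6098 -0.0797  0.253 ] F [ 0.9 -0.5 -0.3] open 0.0748 gf 0.0 yaw 0.05
 shift [-0.2728 -0.5152  0.2041]  turn [-0.     -0.0029  0.3858]
```

```bash
python3 -m crank '[[[0.2,-0.05,-0.1,0,0,0,0.08],[0,-0.1,-0.2,0,0,0,0.16],[0,-0.16,-0.3,0.04,0,0,0.24],[0,-0.21,-0.4,0.08,0,0,0.32],[0,-0.273,-0.515,0.1,0,0,0.386]]]' 40;python3 -m crank '[[[0,0,0,0,0,0,0],[0,0,0,0,0,0,0],[0,0,0,0,0,0,0],[0,0,0,0,0,0,0],[0,0,0,0,0,0,0]]]' 40;python3 -c "
from h import *
c=np.array([np.cos(-.556),np.sin(-.556)])
for k in(-.008,):p=np.array([.468,.1665])+k*c
go(p[0],p[1],.004,-.556)
a=read_camera('top');b=read_camera('side')
cv2.imwrite('pics/p3.png',np.vstack([np.hstack([tile(a,270,165),tile(b,240,135)]),np.hstack([tile(a,175,210),tile(b,250,240)])]))"
```

```text
t: 7.28
tool_pos: [0.4602, 0.1689, 0.1989]
orientation: [3.019, -0.869, -0.0]
force: [0.8, 0.6, 0.6]
opening: 0.0465
gripper_force: 0.0
t: 7.9
tool_pos: [0.4619, 0.1671, 0.1998]
orientation: [3.02, -0.864, 0.0]
force: [0.4, -0.3, -0.2]
opening: 0.0466
gripper_force: 0.0
t 7.9 pos [0.4619 0.1671 0.1998] F [ 0.4 -0.3 -0.2] open 0.0466 gf 0.0 yaw -0.558
 shift [-0.0051 -0.0053  0.3915]  turn [ 0.    -0.    -0.001]
```

View pics/p3.png

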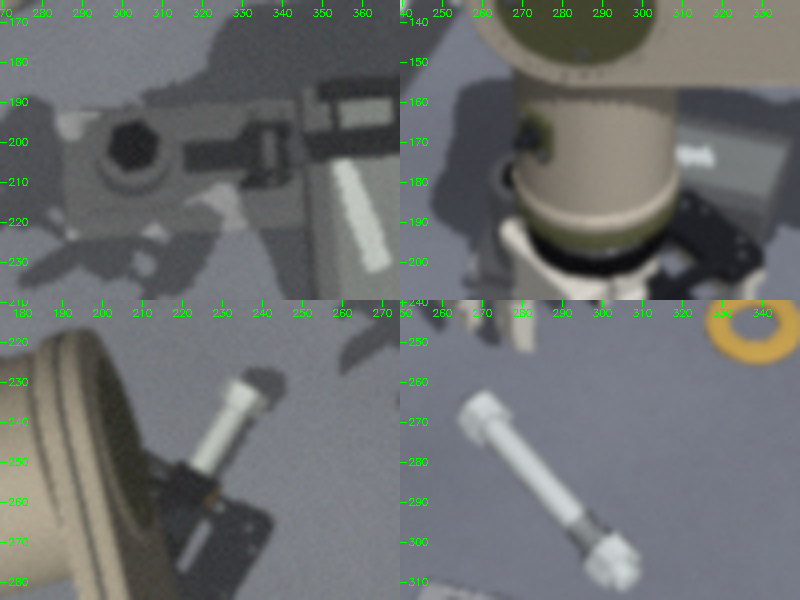

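The socket stands on the pan (top tile, rim at (303,201)) and the arm is open. The bolt lies undisturbed, so I descend and grip it.

```bash
python3 -m crank '[[[0,-0.005,-0.005,0.1,0,0,0],[0,-0.005,-0.005,0.2,0,0,0],[0,-0.005,-0.005,0.3,0,0,0],[0,-0.005,-0.005,0.36,0,0,0],[0,-0.005,-0.005,0.39,0,0,0]]]' 50;python3 -m crank '[[[0,0,0,0,0,0,0],[-1,0,0,0,0,0,0],[-1,0,0,0,0,0,0],[-1,0,0,0,0,0,0],[-1,0,0,0,0,0,0]]]' 60;python3 -c "
from h import *
p=bx(-78,0,0);go(p[0],p[1],.16,.05)"
```

```text
t: 8.62
tool_pos: [0.4594, 0.1709, 0.0028]
orientation: [3.019, -0.862, -0.004]
force: [0.1, -0.1, 0.2]
opening: 0.0464
gripper_force: 0.0
t: 9.25
tool_pos: [0.4614, 0.1714, 0.0056]
orientation: [-3.02, 0.862, -0.002]
force: [-1.1, -0.9, 6.2]
opening: 0.0187
gripper_force: 60.0
t 9.25 pos [0.4614 0.1714 0.0056] F [-1.1 -0.9  6.2] open 0.0187 gf 60.0 yaw -0.556
 shift [ 0.5185  0.7056 -0.3089]  turn [-0.0004 -0.0008 -0.3859]
```

```bash
python3 -m crank '[[[-1,0,0,-0.06,0,0,0],[-1,0,0,-0.15,0,0,0],[-1,0,0,-0.25,0,0,0],[-1,0,0,-0.34,0,0,0],[-1,0,0,-0.42,0,0,0]]]' 60;python3 -c "
from h import *
a=read_camera('side')
cv2.imwrite('pics/p4.png',tile(a,230,170,130,140))
p=bx(-88,0,0);go(p[0],p[1],.215,.05)"
```

```text
t: 9.88
tool_pos: [0.4599, 0.1711, 0.2153]
orientation: [3.02, -0.862, -0.002]
force: [0.3, 0.5, -7.1]
opening: 0.0182
gripper_force: 60.0
t 9.93 pos [0.4625 0.1718 0.2215] F [2.9 0.7 0.8] open 0.0187 gf 60.0 yaw -0.556
 shift [0.5002 0.7192 0.0118]  turn [-0.0021 -0.0037 -0.3859]
```

View pics/p4.png

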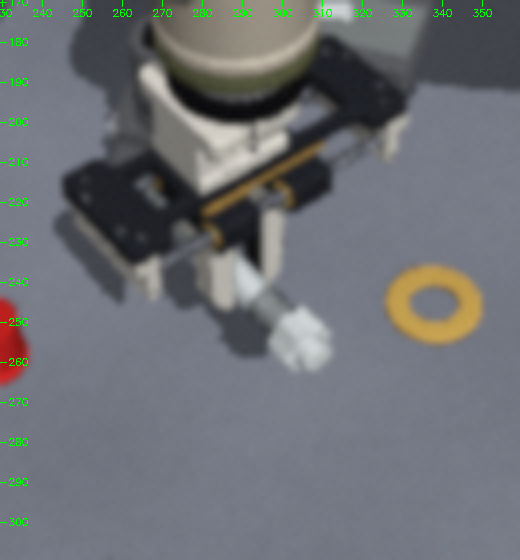

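The bolt is held, with its tail end at (306,257) in the side view. I check that it hangs level.

```bash
python3 -c "
from h import *
for d in(.072,.077,.082):
  for t in(-.1,-.05,0,.05,.1):
    print(d,t,proj('side',[.462-d*np.cos(-.556),.1713-d*np.sin(-.556),.228+d*t])[0].round(1))
"
python3 -m crank '[[[-1,0.07,0.1,0,0,0,-0.08],[-1,0.14,0.2,0,0,0,-0.16],[-1,0.21,0.3,0,0,0,-0.24],[-1,0.28,0.4,0,0,0,-0.32],[-1,0.35,0.5,0,0,0,-0.386]]]' 60;python3 -c "
from h import *
p=bx(-88,0,0);go(p[0],p[1],.1,.05)"
```

```text
0.072 -0.1 [307.7 259.1]
0.072 -0.05 [307.7 258.1]
0.072 0 [307.8 257.1]
0.072 0.05 [307.8 256.1]
0.072 0.1 [307.8 255.1]
0.077 -0.1 [309.1 260.6]
0.077 -0.05 [309.1 259.6]
0.077 0 [309.2 258.5]
0.077 0.05 [309.2 257.5]
0.077 0.1 [309.2 256.4]
0.082 -0.1 [310.5 262.1]
0.082 -0.05 [310.5 261. ]
0.082 0 [310.6 259.9]
0.082 0.05 [310.6 258.8]
0.082 0.1 [310.7 257.7]
t: 10.55
tool_pos: [0.4762, -0.135, 0.2125]
orientation: [-3.139, -0.085, 0.003]
force: [1.2, 0.2, -6.4]
opening: 0.0184
gripper_force: 60.0
t 10.55 pos [ 0.4762 -0.135   0.2125] F [ 1.2  0.2 -6.4] open 0.0184 gf 60.0 yaw 0.054
 shift [0.0042 0.2621 0.2247]  turn [-0.0008  0.0013  0.0025]
```

```bash
python3 -m crank '[[[-1,0,0.1,0,0,0,0],[-1,0.002,0.2,0,0,0,0],[-1,0.002,0.259,0.1,0,0,0],[-1,0.002,0.259,0.2,0,0,0],[-1,0.002,0.259,0.2,0,0,0]]]' 60;python3 -m crank '[[[-1,0,0,0,0,0,0],[-1,0,0,0,0,0,0],[-1,0,0,0,0,0,0],[-1,0,0,0,0,0,0],[-1,0,0,0,0,0,0]]]' 60;python3 -c "
from h import *
a=read_camera('side');b=read_camera('top')
np.save('a',b);np.save('b',a)
s=read_state()['tool_pos'];
t=[tile(b,330,185),tile(a,270,120)]
for (n,x,y),i in zip((('top',330,185),('side',270,120)),t):
  for q in box_segs()[:3]: draw(n,i,place(np.array(q),BOX),x,y)
  for dx in(.008,):
    for q in bolt_segs(): draw(n,i,place(np.array(q)+[dx,0,s[2]+.0094-.015],[s[0],s[1],.05]),x,y,col=(255,0,255))
cv2.imwrite('pics/p5.png',np.hstack(t))
p=bx(-88,0,0);go(p[0],p[1],.043,.05)"
```

```text
t: 11.18
tool_pos: [0.4798, -0.2599, 0.1073]
orientation: [-3.133, -0.077, 0.018]
force: [-0.6, 0.2, -5.9]
opening: 0.0187
gripper_force: 60.0
t: 11.8
tool_pos: [0.485, -0.2627, 0.1151]
orientation: [3.14, 0.079, 0.001]
force: [-0.1, 0.4, -6.4]
opening: 0.0187
gripper_force: 60.0
t 11.9 pos [ 0.4848 -0.2627  0.1148] F [ 0.4  0.3 -6.8] open 0.0185 gf 60.0 yaw 0.05
 shift [0.0003 0.0058 0.1436]  turn [ 0.0001 -0.0001  0.0001]
```

View pics/p5.png

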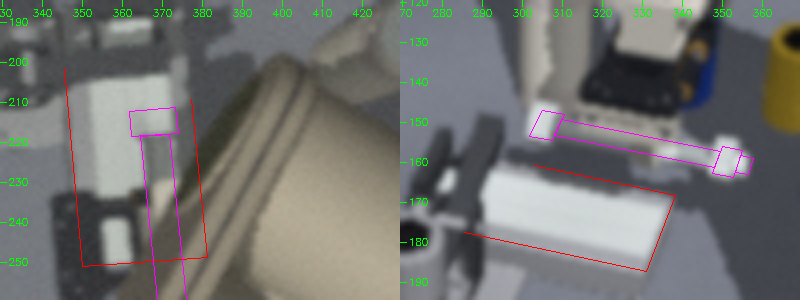

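The bolt hangs level where modelled, with its head at side (304,150) and nut at (351,160), behind the keeper and in line with the bed. I lower it.

```bash
python3 -m crank '[[[-1,0,0.006,0.04,0,0,0],[-1,0,0.006,0.08,0,0,0],[-1,0,0.006,0.11,0,0,0],[-1,0,0.006,0.13,0,0,0],[-1,0,0.006,0.141,0,0,0]]]' 60;python3 -m crank '[[[-1,0,0,0,0,0,0],[-1,0,0,0,0,0,0],[-1,0,0,0,0,0,0],[-1,0.01,0,0,0,0,0],[-1,0.02,0,0,0,0,0]]]' 60;python3 -c "
from h import *
p=bx(-8,0,0);go(p[0],p[1],.042,.05)"
```

```text
t: 12.52
tool_pos: [0.4846, -0.2654, 0.0432]
orientation: [-3.14, -0.079, 0.001]
force: [0.1, 0.3, -5.8]
opening: 0.0185
gripper_force: 60.0
t: 13.15
tool_pos: [0.4955, -0.2653, 0.0445]
orientation: [3.14, 0.079, 0.001]
force: [-0.2, 0.3, -6.9]
opening: 0.0186
gripper_force: 60.0
t 13.15 pos [ 0.4955 -0.2653  0.0445] F [-0.2  0.3 -6.9] open 0.0186 gf 60.0 yaw 0.05
 shift [ 0.1392 -0.0004  0.0051]  turn [ 0.0002 -0.0004  0.    ]
```

```bash
python3 -m crank '[[[-1,0.02,0,0.004,0,0,0],[-1,0.045,0,0.004,0,0,0],[-1,0.07,0,0.004,0,0,0],[-1,0.09,0,0.004,0,0,0],[-1,0.1,0,0.004,0,0,0]]]' 60;python3 -m crank '[[[-1,0,0,0,0,0,0],[-1,0.003,0,0.001,0,0,0],[-1,0.006,0,0.002,0,0,0],[-1,0.01,0,0.002,0,0,0],[-1,0.014,0,0.002,0,0,0]]]' 60;python3 -c "
from h import *
p=bx(-8,0,0);go(p[0],p[1],.041,.05)"
```

```text
t: 13.78
tool_pos: [0.5457, -0.2626, 0.0422]
orientation: [3.141, 0.079, 0.0]
force: [0.0, 0.2, -6.1]
opening: 0.0189
gripper_force: 60.0
t: 14.4
tool_pos: [0.5519, -0.2624, 0.0413]
orientation: [3.141, 0.078, 0.0]
force: [-0.1, -0.6, -5.7]
opening: 0.0187
gripper_force: 60.0
t 14.4 pos [ 0.5519 -0.2624  0.0413] F [-0.1 -0.6 -5.7] open 0.0187 gf 60.0 yaw 0.05
 shift [ 0.0262 -0.0002  0.0005]  turn [ 0. -0. -0.]
```

```bash
python3 -m crank '[[[-1,0.004,0,0,0,0,0],[-1,0.008,0,0,0,0,0],[-1,0.012,0,0.001,0,0,0],[-1,0.016,0,0.001,0,0,0],[-1,0.018,0,0.001,0,0,0]]]' 60;python3 -m crank '[[[-1,0.001,0,0,0,0,0],[-1,0.002,0,0,0,0,0],[-1,0.003,0,0,0,0,0],[-1,0.004,0,0,0,0,0],[-1,0.005,0,0,0,0,0]]]' 60
```

```text
t: 15.02
tool_pos: [0.561, -0.2619, 0.0407]
orientation: [3.141, 0.079, 0.0]
force: [-1.5, 0.4, -4.7]
opening: 0.0185
gripper_force: 60.0
t: 15.65
tool_pos: [0.5634, -0.2618, 0.0407]
orientation: [3.141, 0.079, -0.0]
force: [-1.2, -0.2, -4.8]
opening: 0.0188
gripper_force: 60.0
```

```bash
python3 -c "
from h import *
p=bx(-8,0,0);go(p[0],p[1],.041,.05)"
```

```text
t 15.65 pos [ 0.5634 -0.2618  0.0407] F [-1.2 -0.2 -4.8] open 0.0188 gf 60.0 yaw 0.05
 shift [ 0.0033 -0.0002 -0.0005]  turn [0. 0. 0.]
```

```bash
python3 -m crank '[[[-1,0.001,0,0,0,0,0],[-1,0.002,0,0,0,0,0],[-1,0.003,0,0,0,0,0],[-1,0.004,0,0,0,0,0],[-1,0.005,0,0,0,0,0]]]' 60
```

```text
t: 16.27
tool_pos: [0.5642, -0.2617, 0.0407]
orientation: [-3.14, -0.079, 0.005]
force: [-13.3, 0.3, 3.7]
opening: 0.0182
gripper_force: 60.0
```

```bash
python3 -m crank '[[[-1,0.001,0,0,0,0,0],[-1,0.002,0,0,0,0,0],[-1,0.003,0,0,0,0,0],[-1,0.004,0,0,0,0,0],[-1,0.004,0,0,0,0,0]]]' 60
```

```text
t: 16.9
tool_pos: [0.5642, -0.2617, 0.0407]
orientation: [-3.14, -0.078, 0.012]
force: [-20.5, 0.9, 9.8]
opening: 0.0188
gripper_force: 60.0
```

The head has met the stop: about 20 N, at the modelled spot. I ease off, let go and retreat upwards.

```bash
python3 -m crank '[[[-1,-0.003,0,0,0,0,0],[-1,-0.003,0,0,0,0,0],[-0.3,-0.003,0,0,0,0,0],[-0.1,-0.003,0,0,0,0,0],[-0.1,-0.003,0,0,0,0,0]]]' 20;python3 -m crank '[[[-0.1,-0.004,0,0,0,0,0],[-0.1,-0.004,0,-0.03,0,0,0],[-0.1,-0.004,0,-0.1,0,0,0],[0.2,-0.004,0,-0.2,0,0,0],[0.4,-0.004,0,-0.3,0,0,0]]]' 20;python3 -c "
from h import *
p=bx(45,180,0);go(.609,-.0792,.22,.05)"
```

```text
t: 17.52
tool_pos: [0.5671, -0.2618, 0.0414]
orientation: [3.14, 0.079, 0.002]
force: [-0.5, -0.5, 1.3]
opening: 0.041
gripper_force: 0.0
t: 18.15
tool_pos: [0.5642, -0.2617, 0.1933]
orientation: [3.14, 0.079, 0.001]
force: [0.6, -0.2, -0.8]
opening: 0.0574
gripper_force: 0.0
t 18.15 pos [ 0.5642 -0.2617  0.1933] F [ 0.6 -0.2 -0.8] open 0.0574 gf 0.0 yaw 0.05
 shift [ 0.1077 -0.36   -0.0534]  turn [ 0.0002 -0.0004  0.    ]
```

```bash
python3 -m crank '[[[0.6,0.02,-0.07,-0.03,0,0,0],[0.6,0.045,-0.15,-0.05,0,0,0],[0.6,0.07,-0.23,-0.053,0,0,0],[0.6,0.09,-0.31,-0.053,0,0,0],[0.6,0.108,-0.36,-0.053,0,0,0]]]' 40;python3 - <<'E'
from h import *
for n in("top","side"):
    i=cv2.GaussianBlur(read_camera(n),(0,0),.8).astype(np.float32)
    d=np.hypot(cv2.Sobel(i,-1,1,0),cv2.Sobel(i,-1,0,1)).max(2).clip(0,80)
    def sc(dx,dy,w):
        P=np.vstack([seg(*s) for s in bolt_segs() if s[0][0]<.03 and s[1][0]<.03]+[seg([-.059,r,.015],[.02,r,.015]) for r in(-.01,.01)])+[dx,dy,.035]
        c,s=np.cos(w),np.sin(w);P[:,:2]=P[:,:2]@np.array([[c,s],[-s,c]])
        uv=proj(n,place(P,BOX)).astype(np.float32)
        return cv2.remap(d,uv[:,:1].copy(),uv[:,1:].copy(),1).mean()
    r=sorted(((sc(x/1e3,y/1e3,w),x,y,w) for x in range(-24,25,2) for y in range(-10,11,2) for w in(-.04,0,.04)),reverse=True)[:4];print(n,np.round(r,2).tolist())
go(.609,-.0792,.1187,.05)
E
```

```text
t: 18.77
tool_pos: [0.6097, -0.0773, 0.2188]
orientation: [3.141, 0.081, 0.003]
force: [0.1, -0.3, 1.3]
opening: 0.0745
gripper_force: 0.0
top [[66.93, -22.0, -10.0, 0.04], [66.67, 24.0, -6.0, -0.04], [66.53, -22.0, -8.0, 0.04], [66.26, 20.0, -6.0, -0.04]]
side [[73.84, 24.0, 10.0, 0.04], [73.03, 2.0, -4.0, 0.0], [72.97, 2.0, -6.0, -0.04], [72.81, 2.0, -2.0, 0.0]]
t 18.88 pos [ 0.61   -0.0765  0.2186] F [ 0.8 -0.5 -0.3] open 0.0744 gf 0.0 yaw 0.053
 shift [-0.0025  0.0053  0.1998]  turn [-0.0003 -0.001   0.002 ]
```

```bash
python3 -m crank '[[[0.6,0,0,0.05,0,0,0],[0.6,0,0,0.1,0,0,0],[0.6,0,0,0.15,0,0,0],[0.6,0,0,0.19,0,0,0],[0.6,0,0,0.2,0,0,0]]]' 40;python3 -m crank '[[[0.6,0,0,0,0,0,0],[-1,0,0,0,0,0,0],[-1,0,0,0,0,0,0],[-1,0,0,0,0,0,0],[-1,0,0,0,0,0,0]]]' 40;python3 -c "
from h import *
print(ray('top',[287.7,282],.006))
go(.43,-.15,.21,.05)"
```

```text
t: 19.5
tool_pos: [0.6083, -0.0796, 0.1159]
orientation: [-3.14, -0.078, 0.003]
force: [-0.6, 1.4, 0.7]
opening: 0.0744
gripper_force: 0.0
t: 20.12
tool_pos: [0.6101, -0.0785, 0.1186]
orientation: [-3.14, -0.08, -0.003]
force: [-1.1, 4.9, 6.3]
opening: 0.0534
gripper_force: 39.9
[[ 0.38279201 -0.03054341  0.006     ]]
t 20.12 pos [ 0.6101 -0.0785  0.1186] F [-1.1  4.9  6.3] open 0.0534 gf 39.9 yaw 0.051
 shift [-0.3666  0.1245 -0.1837]  turn [-0.0004 -0.0013  0.0004]
```

```bash
python3 -m crank '[[[-1,0,0.003,-0.02,0,0,0],[-1,0,0.007,-0.045,0,0,0],[-1,0,0.011,-0.075,0,0,0],[-1,0,0.013,-0.11,0,0,0],[-1,0,0.013,-0.15,0,0,0]]]' 40;python3 -m crank '[[[-1,0,0,-0.05,0,0,0],[-1,-0.08,0.03,-0.06,0,0,0],[-1,-0.19,0.06,-0.06,0,0,0],[-1,-0.28,0.09,-0.06,0,0,0],[-1,-0.366,0.112,-0.06,0,0,0]]]' 40;python3 -c "
from h import *
go(.43,-.15,.047,.05)"
```

```text
t: 20.75
tool_pos: [0.6093, -0.086, 0.1932]
orientation: [3.141, 0.078, -0.001]
force: [1.1, 0.7, -7.9]
opening: 0.0536
gripper_force: 39.9
t: 21.38
tool_pos: [0.4283, -0.1514, 0.2235]
orientation: [3.14, 0.078, 0.002]
force: [0.0, -0.1, -8.1]
opening: 0.0535
gripper_force: 40.0
t 21.38 pos [ 0.4283 -0.1514  0.2235] F [ 0.  -0.1 -8.1] open 0.0535 gf 40.0 yaw 0.05
 shift [ 0.0032 -0.003   0.3529]  turn [ 0.0006 -0.0007 -0.    ]
```

```bash
python3 -m crank '[[[-1,0,0,0.1,0,0,0],[-1,0,0,0.2,0,0,0],[-1,0,0,0.29,0,0,0],[-1,0,0,0.33,0,0,0],[-1,0,0,0.346,0,0,0]]]' 40;python3 -m crank '[[[-1,0,0,0,0,0,0],[-1,0,0,0.002,0,0,0],[-1,0,0,0.004,0,0,0],[-1,0,0,0.006,0,0,0],[-1,0,0,0.006,0,0,0]]]' 40
```

```text
t: 22.0
tool_pos: [0.4291, -0.1506, 0.0488]
orientation: [-3.14, -0.079, 0.002]
force: [0.2, 0.5, -8.1]
opening: 0.0537
gripper_force: 40.0
t: 22.62
tool_pos: [0.4297, -0.1508, 0.0463]
orientation: [3.141, 0.079, 0.0]
force: [-0.3, 0.7, -8.2]
opening: 0.0537
gripper_force: 40.0
```

```bash
python3 -m crank '[[[-1,0,0,0.001,0,0,0],[-1,0,0,0.002,0,0,0],[-1,0,0,0.003,0,0,0],[-1,0,0,0.003,0,0,0],[-1,0,0,0.003,0,0,0]]]' 40
```

```text
t: 23.25
tool_pos: [0.4297, -0.1508, 0.0448]
orientation: [-3.141, -0.079, -0.0]
force: [-0.4, 1.1, -6.9]
opening: 0.0536
gripper_force: 40.0
```

Contact is just beginning, so I go 0.5 mm lower, release, and rise clear.

```bash
python3 -m crank '[[[-1,0,0,0.001,0,0,0],[-1,0,0,0.001,0,0,0],[0.2,0,0,0.001,0,0,0],[0.6,0,0,0.001,0,0,0],[0.6,0,0,0.001,0,0,0]]]' 40;python3 -m crank '[[[0.6,0,0,0,0,0,0],[0.6,0,0,-0.1,0,0,0],[0.6,0,0,-0.2,0,0,0],[0.6,0,0,-0.3,0,0,0],[0.6,0,0,-0.35,0,0,0]]]' 40;python3 -m crank '[[[0.6,-0.05,-0.1,0,0,0,0],[0.6,-0.08,-0.2,0,0,0,0],[0.6,-0.1,-0.3,0,0,0,0],[0.6,-0.1,-0.4,0,0,0,0],[0.6,-0.1,-0.5,0,0,0,0]]]' 40
python3 - <<'E'
from h import *
from scipy.ndimage import label
old=np.load("b.npy")
for n in("top","side"):
    im=read_camera(n); i=cv2.GaussianBlur(im,(0,0),.8).astype(np.float32)
    d=np.hypot(cv2.Sobel(i,-1,1,0),cv2.Sobel(i,-1,0,1)).max(2).clip(0,80)
    def sc(P):
        uv=proj(n,P).astype(np.float32);return cv2.remap(d,uv[:,:1].copy(),uv[:,1:].copy(),1).mean()
    B=np.vstack([seg(*s) for s in bolt_segs() if max(s[0][0],s[1][0])<.03]+[seg([-.059,r,.015],[.02,r,.015]) for r in(-.01,.01)]+[seg([.067,-.0165,.015],[.067,.0165,.015])])
    print(n,"bolt",np.round(sorted(((sc(place(B+[x/1e3,y/1e3,.035],BOX)),x,y) for x in range(-20,21,2) for y in range(-8,9,2)),reverse=True)[:3],1).tolist())
    print("sock",np.round(sorted(((sc(np.vstack([circ(.027,.08)+[.43+x/1e3,-.151+y/1e3,0]])),x,y) for x in range(-20,21,2) for y in range(-20,21,2)),reverse=True)[:3],1).tolist())
    for a in(0,.05,.09,.13,.2,.34):  # pan outline at keeper angle a
        def best():
            y0,z0=.095,.032; c,s=np.cos(-a),np.sin(-a); o=np.array([.045,.08+c*y0-s*z0,.075+s*y0+c*z0]); sl=.30-a
            q=[o+[x*.035,y*.035*np.cos(sl)-.008*np.sin(sl),y*.035*np.sin(sl)+.008*np.cos(sl)] for x,y in((-1,-1),(-1,1),(1,1),(1,-1))]
            return sc(place(np.vstack([seg(q[k],q[(k+1)%4]) for k in range(4)]),BOX))
        print(a,round(best(),1),end="; ")
    print()
s=read_state();print(s["t"],s["tool_pos"])
E
```

```text
t: 23.88
tool_pos: [0.4301, -0.1511, 0.0445]
orientation: [3.14, 0.079, 0.001]
force: [0.4, -0.5, -0.2]
opening: 0.0711
gripper_force: 0.0
t: 24.5
tool_pos: [0.4308, -0.1514, 0.2227]
orientation: [3.138, 0.079, 0.007]
force: [0.6, 0.6, -0.5]
opening: 0.0741
gripper_force: 0.0
t: 25.12
tool_pos: [0.3669, 0.0979, 0.2195]
orientation: [-3.141, -0.078, -0.002]
force: [0.6, 0.2, 0.0]
opening: 0.0745
gripper_force: 0.0
top bolt [[49.9, 20.0, 2.0], [49.6, 20.0, 4.0], [49.1, 18.0, 4.0]]
sock [[63.6, 4.0, 4.0], [62.2, 4.0, 2.0], [62.0, 4.0, 6.0]]
0 46.7; 0.05 53.7; 0.09 54.3; 0.13 53.3; 0.2 49.7; 0.34 42.2; 
side bolt [[73.7, -4.0, 0.0], [73.3, -4.0, 2.0], [73.0, 2.0, -4.0]]
sock [[58.8, -20.0, -20.0], [58.6, -18.0, -20.0], [58.3, -16.0, -18.0]]
0 42.6; 0.05 42.9; 0.09 43.6; 0.13 51.3; 0.2 60.4; 0.34 42.6; 
25.225 [0.36645165 0.10033505 0.21936451]
```

```bash
python3 - <<'E'
from h import *
for n in("top","side"):
    g=read_camera(n).mean(2).astype(np.float32)
    print(n,"x  :",list(range(-110,85,5)))
    for y in(-25,-14,0,10,14,25):
        uv=proj(n,np.array([bx(x,y,50 if abs(y)<20 else 35) for x in range(-110,85,5)])).astype(np.float32)
        print(y,cv2.remap(g,uv[:,:1].copy(),uv[:,1:].copy(),1).ravel().astype(int).tolist())
E
```

```text
top x  : [-110, -105, -100, -95, -90, -85, -80, -75, -70, -65, -60, -55, -50, -45, -40, -35, -30, -25, -20, -15, -10, -5, 0, 5, 10, 15, 20, 25, 30, 35, 40, 45, 50, 55, 60, 65, 70, 75, 80]
-25 [78, 78, 104, 121, 123, 122, 123, 122, 119, 120, 120, 123, 121, 123, 124, 124, 123, 123, 121, 122, 122, 124, 123, 124, 123, 126, 123, 127, 126, 114, 67, 52, 54, 52, 53, 60, 68, 69, 72]
-14 [78, 79, 104, 124, 125, 123, 120, 110, 113, 125, 125, 120, 113, 114, 117, 119, 121, 121, 120, 116, 117, 121, 123, 123, 120, 121, 119, 124, 125, 96, 52, 52, 51, 55, 94, 112, 121, 129, 132]
0 [77, 79, 107, 122, 126, 121, 118, 120, 120, 121, 107, 91, 90, 92, 87, 94, 112, 117, 121, 120, 118, 119, 118, 117, 116, 117, 116, 118, 113, 81, 54, 52, 53, 56, 94, 134, 174, 186, 193]
10 [78, 81, 101, 122, 124, 118, 109, 102, 96, 99, 102, 98, 98, 102, 106, 104, 109, 113, 111, 109, 111, 111, 112, 112, 110, 110, 111, 112, 108, 87, 57, 52, 54, 59, 82, 113, 158, 167, 169]
14 [79, 74, 101, 123, 123, 121, 118, 106, 99, 102, 111, 117, 115, 117, 120, 119, 119, 121, 121, 119, 120, 120, 122, 121, 120, 120, 120, 123, 120, 94, 60, 52, 5
[... 793 characters left out ...]
 66, 61, 61, 55, 46, 41, 71, 105, 99, 81, 81, 79, 87, 98, 118, 126, 125, 124, 124, 124, 122, 122, 121, 121, 122, 120, 112, 75, 39, 36, 36, 37, 52, 124, 193, 209]
10 [65, 62, 61, 57, 50, 40, 30, 20, 34, 89, 112, 89, 71, 74, 79, 80, 91, 107, 107, 108, 109, 107, 106, 107, 105, 104, 105, 106, 106, 102, 87, 54, 36, 36, 37, 51, 123, 191, 208]
14 [64, 62, 59, 55, 42, 28, 18, 17, 45, 94, 106, 89, 84, 86, 90, 89, 99, 108, 108, 108, 108, 108, 107, 108, 105, 106, 107, 108, 109, 107, 94, 56, 37, 36, 38, 52, 117, 179, 192]
25 [15, 14, 17, 33, 58, 107, 160, 196, 195, 153, 122, 119, 118, 117, 118, 118, 118, 118, 117, 117, 118, 118, 118, 118, 118, 118, 119, 120, 119, 117, 84, 40, 38, 41, 49, 60, 66, 60, 57]
```

The profiles show the nut at box x of about -75 to -60, with the thread just behind it, and the head up by the stop. The bolt is seated, the pan outline fits best near 0.09 rad in the top view, and the socket stands on bare worktop.

```bash
python3 -m crank '[[[0.6,0,0,0,0,0,0],[0.6,0,0,0,0,0,0],[0.6,0,0,0,0,0,0],[0.6,0,0,0,0,0,0],[0.6,0,0,0,0,0,0]]]'; python3 -c "
from plant import *
print(close_job())"
```

```text
t: 25.95
tool_pos: [0.3672, 0.0962, 0.2192]
orientation: [-3.141, -0.078, -0.0]
force: [-0.2, 0.4, 1.5]
opening: 0.0745
gripper_force: 0.0
the job is handed in; nothing more can be done
None
```

The job is handed in at 26 s of the 72 s allowed: the short bolt's head met the end stop, the big socket is off the pan and upright on bare worktop at about (0.43, -0.15), and nothing else was touched; the top camera puts the arm nearest its clamped angle (about 0.09 rad), but the side view was unclear on that.

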